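# Zero the shaker, then hold the vial block in its corner

## Robot

A 6-joint arm with a two-finger parallel gripper is mounted at the origin on the work surface. World frame = base frame: x ahead of the robot, y to its left, z up, the work surface at z = 0. Lengths are in m, angles in rad, forces in N, time in s.
With the tool pointing down it reaches from about 0.425 to 0.95 m from the base axis. Payload 3.5 kg.
Tool frame: the origin (TCP) lies between the finger pads; the fingertips stand 14 mm ahead of it and the grasp point (between the pads) lies 5 mm behind it; z points along the fingers, y is the line along which they close (so a half turn about z gives the same grasp; the last joint's range is limited). The gripper opens to 85 mm and grips with 20 to 120 N. Pads are 22 mm wide; open, the fingers measure 114 mm over their backs; the gripper's body (76 mm by 85 mm) begins 54 mm behind the grasp point. The pads swing forward as they close: fully open they stand 13 mm farther back than shut.
Start: joints at [-1.388, 0.286, 1.577, -0, 1.279, -0.15], TCP at [0.221, -0.638, 0.245] pointing down, gripper open.
Joint ranges: [-2.77, 2.77], [-0.9, 2.22], [0.21, 2.48], [-1.53, 4.67], [0.24, 2.81], [-2.84, 2.84]. Speed limits (rad/s): [2.79, 2.79, 3.14, 3.14, 3.14, 3.14].

## Interface

Orientations are given as a unit quaternion [x, y, z, w].
In Python, from plant import * gives the robot as it stands.
- The arm moves only by the tool step_arm, never from a script. Its argument "commands" is a list of rows, each an object of numbers: "gripper": the gripper's target within -1 to 1 (shut at 1, half-way at 0, fully open at -1); "x", "y", "z": the shift along the tool's x, y, z in mm; "spin": the turn about the tool's z in degrees. A call has exactly 10 rows; each row shifts and turns the commanded pose from where the row before left it, along the tool's axes as they then stand; what a row does not reach is not made up. A row lasts 1/10 s, in which the tool goes at most 50 mm and 8.59 degrees, less where a joint would pass 70% of its speed; a pose out of reach is approached as far as the arm can. A call with a gripper value outside its range is refused whole. The fingers move at their own pace and stop on an object; "force" is the grip in N (left out, the last holds). Time passes only in rows, so rows that do not move let the fingers close, or fill a call up. It gives the time, the measured TCP pose, the force, the opening and the grip force at its end, in the units of the state.
- get_state(): the state, without advancing time (a new reading comes with each control period).
- read_camera(name): name is "scene" or "top" or "wrist"; returns a dict with "color" (420x560x3 uint8, red, green, blue), "z_map" (420x560 float32, m along the optical axis (not along the pixel's ray), 0 where there is no reading), "fx", "fy", "cx", "cy" (pixels), "eye" and "attitude" of the camera in the world; the wrist camera has in their place "mount" (4x4, takes a point from camera to tool coordinates, whose origin is the TCP and whose axes are the flange's). Camera axes: x right, y up, looking along -z (the intrinsics and any distortion apply to the point x, -y, -z); pixel columns grow to the right and rows downward; lengths in m; the calibration is good to about 2 mm. A picture is of the moment at which its call begins: read the wrist's pose just before it.
- sign_off(): hands the job in; it is judged then, once.
The state is a dict: "time": time; "qpos": joint angles; "dq": joint speeds; "joint_efforts": joint torques, N m; "eef_pos": TCP position; "tcp_rot": TCP orientation; "contact_force": force on the tool from outside, world axes, zero at the start; "wrist_torque": the same for the moment, N m; "opening": opening from 0.0 (shut) to 1.0 (fully open); "finger_force": force on a finger pad.
Only numpy, scipy, OpenCV 4.12 (cv2) and the standard library are available. Lean on these libraries where they do the work, as an engineer would, in place of code of your own. Each camera call takes 0.05 s, during which the arm holds its last target. There are 200 camera calls.

## Task

Turn the shaker's speed knob, the left one of the two, fully back to its zero stop and leave the timer knob as it is. Then stand the block with the capped vials flat on the shaker's platform and press it gently into the corner, one long side flush along the back rail and one end against the side rail, without knocking the other things on the bench about. Finish while still holding it pressed against both rails at once, so that the clamp bar can be brought up to it: do not let go.

Things in the scene. Friction and masses are not known exactly. Their poses are not given: they have to be found in the camera images.
- vial_block: machined aluminium block 56 mm (its x) by 95 mm (its y) by 50 mm high, about 0.5 kg, with 15 capped amber vials standing 14 mm out of its top (64 mm in all; grip the block, not them). Take it across its 56 mm width by the upper half of its long sides, above the height of the rails. Origin at the centre of its underside, z up; the same either way round
- shaker: heavy platform shaker, fixed: 305 mm deep (its x; front to -x), 245 mm wide (its y), sloping dark control panel at the front, flat dark platform 190 x 240 mm at the rear, its top 100 mm above the bench. Origin on the bench under its middle. A clamp bar lies across the platform's front, 152 to 172 mm from the back rail's inner face, up to 29 mm above the platform; it stays there
- back_rail: fixed aluminium rail, 12 mm thick, standing 15 mm above the platform, along the platform's far edge (along shaker y); its inner face, which looks to shaker -x, passes through its origin, at the platform's top
- side_rail: fixed aluminium rail, 12 mm thick, 15 mm high and 138 mm long, along the platform's left edge (along shaker x); its inner face, which looks to shaker -y, passes through its origin, at the platform's top
- corner (a point): the inner corner where the faces of the two rails meet, at the height of the platform's top; axes as the shaker's: the pocket lies to its -x (28 mm to the block's middle when seated) and -y (47.5 mm). Metal rubs on metal with a friction of about 0.6: pushed hard on one rail, the block can stick just short of the other, so come up to the first rail lightly
- speed_knob (a joint): angle of the speed knob in rad: 0 at its zero stop, growing clockwise as seen from above (to 4.7); stays where it is left (friction 0.03 N m). To zero it, turn it counter-clockwise until it stops
- speed_top (a point): centre of the top of the speed knob, the left one (shaker +y): black bar grip 38 mm long, 13 mm thick, 22 mm tall on a 42 mm round skirt; the panel is 28 mm below this point. z: the knob's axis, square to the panel, leaning 15 degrees to the shaker's front; x: along the bar to its white pointer end, turns with the knob. The platform's edge is 63 mm behind the axis
- timer_pointer (a point): pointer end (18 mm from the axis) of the other knob, the timer: the same shape, 110 mm to the right (shaker -y); it is to be left as it is
- spare_block: bystander: bare machined aluminium block without vials, 70 x 95 x 36 mm, six wide bores in its top; origin at the centre of its underside
- beaker: bystander: small glass beaker, 52 mm across, 68 mm tall; origin under its centre
- column: bystander: steel chromatography column lying on the bench, 170 mm long, 15 mm thick at the end nuts; origin under its middle
- wrench: bystander: small steel wrench lying on the bench, 130 mm long; origin under its middle
- solvent_bottle: bystander: capped glass bottle, 86 mm across, 175 mm tall; origin under its centre
- vial_carton: bystander: flat white carton, 100 x 130 x 36 mm; origin under its centre
- cap_jar: bystander: clear plastic jar, 60 mm across, 75 mm tall; origin under its centre
Not all that is in view belongs to the job. What is shaped like the vial_block but purple is not meant.

How it is judged:
On the way, in this order (a step that is already met when the one before it is completed fails the run):
1. the speed knob is back at its zero stop (value of joint speed_knob below 0.06 rad), for 0.2 s.
2. the vial block is lifted clear of the bench, in the fingers (height (world z) of vial_block above 0.02 m and contact force between the fingers and vial_block above 1 N), for 0.2 s.
3. the vial block stands in the corner, pressed against both rails (z of vial_block in the frame of corner between -0.003 and 0.004 m and angle between vial_block's own z axis and vertical below 0.06 rad and x of vial_block in the frame of corner between -0.033 and -0.025 m and y of vial_block in the frame of corner between -0.0525 and -0.0445 m and angle between the x axis of vial_block and the x axis of shaker, either way round below 0.04 rad and contact force between vial_block and back_rail above 1 N and contact force between vial_block and side_rail above 1 N), for 0.2 s.
At the end, for the whole second after the job is handed in: Speed knob within 0.06 rad of its zero stop; vial block upright (0.06 rad) on the platform (4 mm), square to the rails (0.04 rad), within 5 mm of its seat in the corner, still, pressed with over 1 N against each rail at once, the fingers still on it with over 1 N (all of step 3 and value of joint speed_knob below 0.06 rad and contact force between the fingers and vial_block above 1 N and linear speed of vial_block below 0.01 m/s); the arm keeps its last pose, push and grip.
It fails at once if the block is rammed against the rails or banged on the platform (over 70 N) (contact force between vial_block and shaker above 70 N).
It fails at once if the timer knob is turned (pointer moved over 6 mm) (distance of timer_pointer from where it was at the start of the episode above 0.006 m).
It fails at once if the vial block is tipped over (past 45 degrees) (angle between vial_block's own z axis and vertical above 0.8 rad).
It fails at once if another thing on the bench is knocked more than 30 mm away (distance of any of spare_block, beaker, column, wrench, solvent_bottle, vial_carton, cap_jar from where it was at the start of the episode above 0.03 m).
It also fails if it takes over 72 s, if anything falls off the work surface, if the arm or the gripper's body presses on something with over 40 N, if the wrist force passes 120 N, or if a joint passes its speed limit or range.

## Working session

There is one attempt and no reset: what is moved stays moved. The work goes in short steps, Python scripts to look and compute and a tool call to move; the robot and the scene stay as the last step left them, time stands still between calls to the robot, and variables do not carry over. Pictures are saved under pics/ and viewed, at most 10 in all, crops included, and the job is handed in when it is done.

Besides the shell and the picture viewer there is one more tool, called after ">>>" by a JSON object that holds its "api" and its "payload", one argument or row to a line. step_arm: Moves the arm, as the interface text tells. Its arguments: {"type":"object","properties":{"commands":{"type":"array"},"force":{"type":"number"}},"required":["commands"]}

```bash
ls; mkdir -p pics
cat > h.py <<'E'
from plant import *
import numpy as np, cv2
from scipy.spatial.transform import Rotation as R
def cam(n):
    s=get_state(); c=read_camera(n)
    if 'mount' in c:
        T=np.eye(4); T[:3,:3]=R.from_quat(s['tcp_rot']).as_matrix(); T[:3,3]=s['eef_pos']
        T=T@np.array(c['mount'])
    else:
        a=np.array(c['attitude']); T=np.eye(4)
        T[:3,:3]=a if a.shape==(3,3) else R.from_quat(a).as_matrix(); T[:3,3]=c['eye']
    c['T']=T; return c
def cloud(c):
    h,w=c['z_map'].shape; u,v=np.meshgrid(np.arange(w),np.arange(h)); z=c['z_map']
    p=np.stack([(u-c['cx'])/c['fx']*z,-(v-c['cy'])/c['fy']*z,-z],-1)
    return p@c['T'][:3,:3].T+c['T'][:3,3]
def ray(c,u,v,h):
    d=c['T'][:3,:3]@np.array([(u-c['cx'])/c['fx'],-(v-c['cy'])/c['fy'],-1]); e=c['T'][:3,3]
    return e+d*(h-e[2])/d[2]
E
python3 - <<'E'
from h import *
print(get_state())
a=[]
for n in('scene','top'):
    c=cam(n); print(n,{k:v for k,v in c.items() if k not in('color','z_map')})
    np.save(n+'.npy',c,allow_pickle=True)
    cv2.imwrite(f'pics/{n}0.png',c['color'][:,:,::-1])
E
```

```text
pics
{'time': 0.0, 'qpos': array([-1.38799752e+00,  2.87187452e-01,  1.57818875e+00,  9.45641253e-06,
        1.27859059e+00, -1.49964594e-01]), 'dq': array([ 0.0004542 ,  0.000494  ,  0.0007537 , -0.0012413 , -0.00238594,
       -0.00270338]), 'joint_efforts': array([-9.48247543e-04, -4.05980694e+01, -2.92626643e+01, -2.24670312e-04,
        5.85403031e-03,  3.34357225e-06]), 'eef_pos': array([ 0.22043023, -0.63733027,  0.24392625]), 'tcp_rot': array([ 9.86189998e-01,  1.65613642e-01, -1.49618446e-05, -1.18698545e-03]), 'contact_force': array([ 0.38888012, -0.45885713, -0.62229608]), 'wrist_torque': array([-0.01181835, -0.03615858, -0.00381049]), 'finger_force': 0.0, 'opening': 0.9989125680328015}
scene {'fx': 448.98421191078853, 'fy': 448.98421191078853, 'cx': 278.8148170931898, 'cy': 217.03510809533725, 'eye': array([ 1.42232521, -0.08244524,  1.2210916 ]), 'attitude': array([0.24225507, 0.22660612, 0.65045588, 0.68327835]), 'T': array([[ 0.05111364, -0.77909187,  0.62482258,  1.42232521],
       [ 0.9986778 ,  0.03643927, -0.03626071, -0.08244524],
       [ 0.00548235,  0.62584985,  0.77992429,  1.2210916 ],
       [ 0.        ,  0.        ,  0.        ,  1.        ]])}
top {'fx': 409.3789386699137, 'fy': 409.3789386699137, 'cx': 279.4091952137871, 'cy': 215.37489977672104, 'eye': array([ 0.44232952, -0.01442818,  1.17486199]), 'attitude': array([ 0.03824894, -0.03528632, -0.69822969,  0.71397983]), 'T': array([[ 0.02246036,  0.9943445 , -0.10380054,  0.44232952],
       [-0.99974316,  0.02202464, -0.00534203, -0.01442818],
       [-0.00302565,  0.10389387,  0.99458379,  1.17486199],
       [ 0.        ,  0.        ,  0.        ,  1.        ]])}
```

View pics/scene0.png

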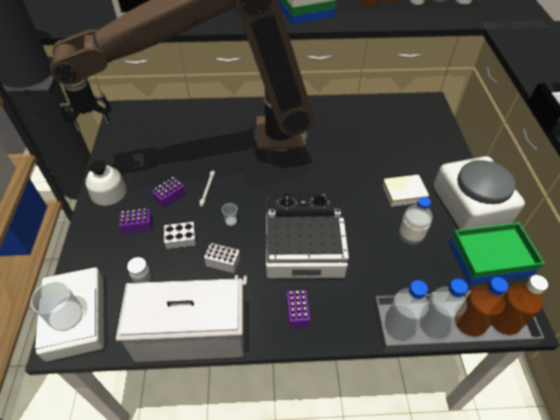

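View pics/top0.png

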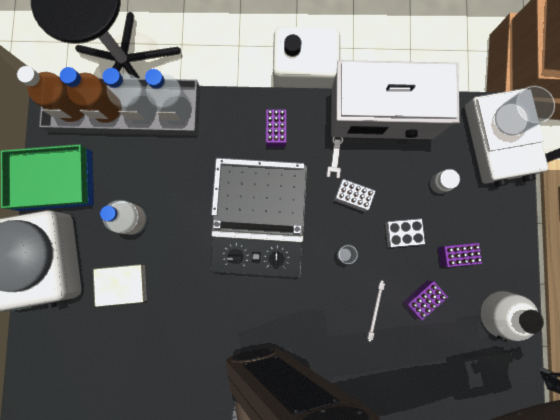

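The scene view faces the robot and the top view has +x up. Candidates for the vial block in the top view:
- Silver block with 15 caps at (356,194).
- Purple blocks at (276,126), (463,255) and (428,300), which the task excludes.
- Bare block with six bores at (406,234), which is the spare.

Only (356,194) fits. The speed knob is at about (236,256) and the timer at (277,257). I'll confirm this in an enlarged crop and measure.

Run:
```python
from h import *
c=np.load('top.npy',allow_pickle=True).item(); P=cloud(c)
im=c['color'][:,:,::-1]
a=cv2.resize(im[150:285,200:390],None,fx=4,fy=4,interpolation=cv2.INTER_CUBIC)
cv2.imwrite('pics/crop1.png',a)
# platform + shaker
z=P[...,2]
def sub(u0,u1,v0,v1): 
    m=np.zeros(z.shape,bool); m[v0:v1,u0:u1]=1; return m
m=sub(195,320,150,285)&(z>.105)&(z<.122)
print('rails-height',m.sum()); 
m2=sub(200,315,155,285)&(z>.03)
q=P[m2][:,:2]; r=cv2.minAreaRect(q.astype(np.float32)*1000); print('shaker rect',r)
for nm,b,h0,h1 in(('block',(325,385,170,220),.03,.057),('spare',(380,435,210,255),.02,.045)):
    mm=sub(*b)&(z>h0)
    r=cv2.minAreaRect(P[mm][:,:2].astype(np.float32)*1000); print(nm,r,np.percentile(z[mm],[50,98]))
for nm,b in(('speed',(220,252,240,272)),('timer',(262,293,240,272))):
    print(nm); 
    w=P[b[2]:b[3],b[0]:b[1]]; print(np.round(w[::3,::3,2]*1000).astype(int))
for u,v in((261,205),(230,185),(290,185),(261,190)): print(u,v,P[v,u])
for y in range(155,280,4): print(y,np.round(P[y,255]*1000).astype(int),c['color'][y,255])
```

```text
rails-height 1201
shaker rect ((547.111083984375, 47.69383239746094), (243.7812957763672, 300.9377136230469), 87.62736511230469)
block ((532.5850219726562, -149.36297607421875), (106.83916473388672, 306.5929870605469), 52.989906311035156) [0.05137952 0.06740333]
spare ((502.1662292480469, -210.07029724121094), (70.74897766113281, 403.01312255859375), 7.049302101135254) [0.03607955 0.04108539]
speed
[[ 79  83  84  83  82  82  85  82  84  81  81]
 [ 78  78  79  79  78  82  80  82  80  81  79]
 [ 76  77  76  78  76  78  80  82  78  82  78]
 [ 76  76  76  77  82  83  77  78  76  76  76]
 [ 77  70  75  81  80  81  77  79  72  75  73]
 [ 72  67  72  93  90  89  90  92  71  75  71]
 [ 68  68  71  99 101  98 103  93  68  72  66]
 [ 64  68  67  66  74  75  73  71  67  67  68]
 [ 65  64  63  66  64  70  69  67  66  67  64]
 [ 60  63  61  63  64  63  66  64  64  65  63]
 [ 62  58  56  61  64  57  61  60  62  58  65]]
timer
[[ 84  86  81  80  80  84  80  80  81  84  81]
 [ 85  78  80  84  83  85  84  85  85  84  87]
 [ 78  78  84  80  83  81  78  80  82  81  78]
 [ 77  81  75  74  78  78  78  76
[... 803 characters left out ...]
 442  -14 1175] [121 121 119]
195 [607  57 100] [119 120 119]
199 [597  57  97] [121 120 121]
203 [586  57 103] [122 122 122]
207 [575  56 101] [123 122 123]
211 [565  56  96] [123 124 123]
215 [554  56  99] [122 123 124]
219 [544  56  97] [123 123 123]
223 [533  55 101] [90 90 90]
227 [521  54 120] [39 37 36]
231 [512  55  97] [115 115 115]
235 [502  55  82] [234 236 239]
239 [492  55  81] [101 101  98]
243 [481  55  81] [63 64 65]
247 [470  55  78] [63 65 66]
251 [460  55  72] [58 60 61]
255 [449  54  78] [149 149 151]
259 [438  54  71] [71 70 72]
263 [428  55  62] [56 57 58]
267 [417  54  65] [60 62 63]
271 [406  54  62] [58 60 61]
275 [393  58  -2] [43 44 45]
279 [382  57   0] [53 56 58]
```

View pics/crop1.png

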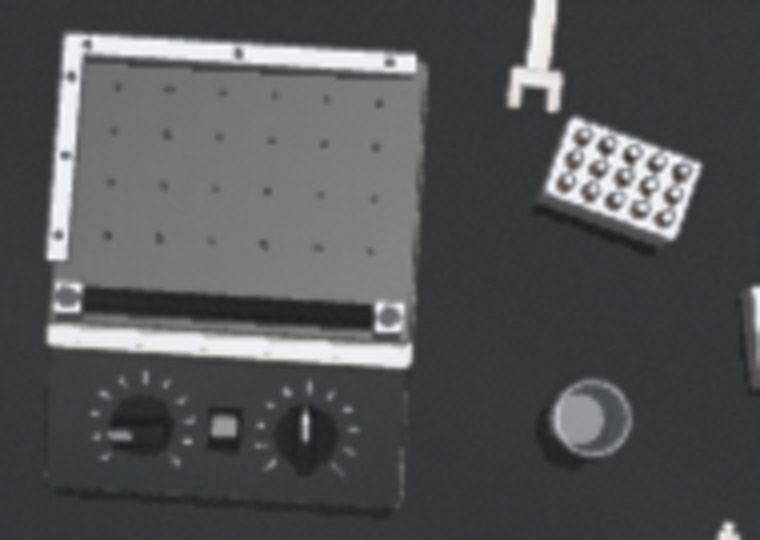

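The crop confirms it: the silver block at crop (620,180) carries 15 vials. The speed knob at crop (140,425) points left, and the timer at (305,425) points up. The shaker's yaw is about -2.4°. Now I'll move over towards the knob.

>>> {"api": "step_arm", "payload": {
  "commands": [
    {"gripper": 0,"x": 43.4,"y": 15},
    {"x": 43.4,"y": 15,"gripper": 0},
    {"x": 43.4,"y": 15,"gripper": 0},
    {"x": 43.4,"y": 15,"gripper": 0},
    {"x": 43.4,"y": 15,"gripper": 0},
    {"x": 16.2,"y": -46.8,"gripper": 0},
    {"x": 16.2,"y": -46.8,"gripper": 0},
    {"x": 16.2,"y": -46.8,"gripper": 0},
    {"x": 16.2,"y": -46.8,"gripper": 0},
    {"x": 16.2,"y": -46.8,"gripper": 0}
  ],
  "force": 20
}}

```text
invalid input
```

>>> {"api": "step_arm", "payload": {
  "commands": [
    {"x": 16.2,"y": -46.8,"gripper": 0},
    {"x": 16.2,"y": -46.8,"gripper": 0},
    {"x": 16.2,"y": -46.8,"gripper": 0},
    {"x": 16.2,"y": -46.8,"gripper": 0},
    {"x": 16.2,"y": -46.8,"gripper": 0},
    {"x": 16.2,"y": -46.8,"gripper": 0},
    {"x": 16.2,"y": -46.8,"gripper": 0},
    {"x": 16.2,"y": -46.8,"gripper": 0},
    {"x": 16.2,"y": -46.8,"gripper": 0},
    {"x": 16.2,"y": -46.8,"gripper": 0}
  ]
}}

```text
invalid input
```

>>> {"api": "step_arm", "payload": {
  "commands": [
    {"spin": -7.9,"gripper": 0},
    {"spin": -7.9,"gripper": 0},
    {"spin": -7.9,"gripper": 0},
    {"spin": -7.9,"gripper": 0},
    {"spin": -7.9,"gripper": 0},
    {"spin": -7.9,"gripper": 0},
    {"spin": -7.9,"gripper": 0},
    {"spin": -7.9,"gripper": 0},
    {"spin": -7.9,"gripper": 0},
    {"gripper": 0}
  ]
}}

```text
invalid input
```

Run:
```python
from h import *
s=get_state(); print(s['time'],s['eef_pos'],R.from_quat(s['tcp_rot']).as_matrix().round(3),s['opening'],s['contact_force'])
c=cam('wrist'); np.save('w1.npy',c,allow_pickle=True); print(c['T'].round(3),c['mount'])
cv2.imwrite('pics/w1.png',c['color'][:,:,::-1])
```

```text
0.1 [ 0.22043459 -0.63738911  0.24402469] [[ 0.945  0.327 -0.   ]
 [ 0.327 -0.945  0.002]
 [ 0.    -0.002 -1.   ]] 1.001510040980674 [-0.32162894  0.27282775  0.89741769]
[[ 0.327  0.899  0.291  0.295]
 [-0.945  0.312  0.099 -0.611]
 [-0.002 -0.308  0.951  0.374]
 [ 0.     0.     0.     1.   ]] [[ 4.27004616e-04  9.51364137e-01  3.08068332e-01  7.89420085e-02]
 [ 9.99999840e-01 -2.91733828e-04 -4.85150308e-04 -1.23230162e-03]
 [-3.71680651e-04  3.08068490e-01 -9.51364109e-01 -1.29893930e-01]
 [ 0.00000000e+00  0.00000000e+00  0.00000000e+00  1.00000000e+00]]
```

View pics/w1.png

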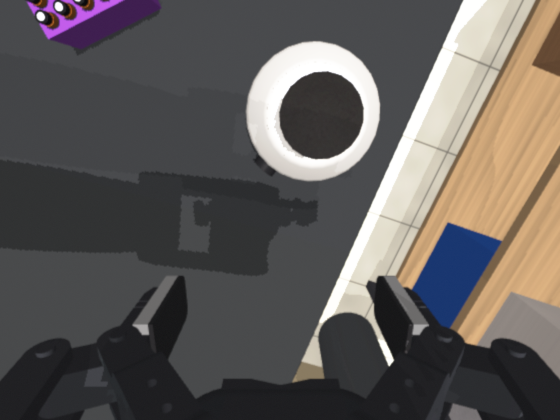

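The picture shows only the solvent bottle at (313,110). The moves were refused, probably because every row needs all the keys.

>>> {"api": "step_arm", "payload": {
  "commands": [
    {"gripper": 0,"x": 43.4,"y": 15,"z": 0,"spin": 0},
    {"gripper": 0,"x": 43.4,"y": 15,"z": 0,"spin": 0},
    {"gripper": 0,"x": 43.4,"y": 15,"z": 0,"spin": 0},
    {"gripper": 0,"x": 43.4,"y": 15,"z": 0,"spin": 0},
    {"gripper": 0,"x": 43.4,"y": 15,"z": 0,"spin": 0},
    {"gripper": 0,"x": 16.2,"y": -46.8,"z": 0,"spin": 0},
    {"gripper": 0,"x": 16.2,"y": -46.8,"z": 0,"spin": 0},
    {"gripper": 0,"x": 16.2,"y": -46.8,"z": 0,"spin": 0},
    {"gripper": 0,"x": 16.2,"y": -46.8,"z": 0,"spin": 0},
    {"gripper": 0,"x": 16.2,"y": -46.8,"z": 0,"spin": 0}
  ],
  "force": 20
}}

```text
time: 1.15
eef_pos: [0.45, -0.3882, 0.2446]
tcp_rot: [0.986, 0.166, -0.0, -0.0]
contact_force: [-0.3, 0.2, 0.8]
opening: 0.498
finger_force: 0.0
```

>>> {"api": "step_arm", "payload": {
  "commands": [
    {"gripper": 0,"x": 16.2,"y": -46.8,"z": 0,"spin": 0},
    {"gripper": 0,"x": 16.2,"y": -46.8,"z": 0,"spin": 0},
    {"gripper": 0,"x": 16.2,"y": -46.8,"z": 0,"spin": 0},
    {"gripper": 0,"x": 16.2,"y": -46.8,"z": 0,"spin": 0},
    {"gripper": 0,"x": 16.2,"y": -46.8,"z": 0,"spin": 0},
    {"gripper": 0,"x": 16.2,"y": -46.8,"z": 0,"spin": 0},
    {"gripper": 0,"x": 16.2,"y": -46.8,"z": 0,"spin": 0},
    {"gripper": 0,"x": 16.2,"y": -46.8,"z": 0,"spin": 0},
    {"gripper": 0,"x": 16.2,"y": -46.8,"z": 0,"spin": 0},
    {"gripper": 0,"x": 16.2,"y": -46.8,"z": 0,"spin": 0}
  ]
}}

```text
time: 2.15
eef_pos: [0.4499, 0.1069, 0.2454]
tcp_rot: [0.986, 0.166, 0.0, 0.0]
contact_force: [1.1, -0.2, -0.6]
opening: 0.5
finger_force: 0.0
```

>>> {"api": "step_arm", "payload": {
  "commands": [
    {"gripper": 0,"x": 0,"y": 0,"z": 0,"spin": -7.9},
    {"gripper": 0,"x": 0,"y": 0,"z": 0,"spin": -7.9},
    {"gripper": 0,"x": 0,"y": 0,"z": 0,"spin": -7.9},
    {"gripper": 0,"x": 0,"y": 0,"z": 0,"spin": -7.9},
    {"gripper": 0,"x": 0,"y": 0,"z": 0,"spin": -7.9},
    {"gripper": 0,"x": 0,"y": 0,"z": 0,"spin": -7.9},
    {"gripper": 0,"x": 0,"y": 0,"z": 0,"spin": -7.9},
    {"gripper": 0,"x": 0,"y": 0,"z": 0,"spin": -7.9},
    {"gripper": 0,"x": 0,"y": 0,"z": 0,"spin": -7.9},
    {"gripper": 0,"x": 0,"y": 0,"z": 0,"spin": 0}
  ]
}}

```text
time: 3.15
eef_pos: [0.4502, 0.1049, 0.245]
tcp_rot: [0.706, 0.708, -0.0, -0.0]
contact_force: [0.5, 0.3, 0.0]
opening: 0.5
finger_force: 0.0
```

Run:
```python
from h import *
s=get_state(); print(s['time'],s['eef_pos'],s['qpos'],R.from_quat(s['tcp_rot']).as_matrix().round(3))
c=cam('wrist'); np.save('w1.npy',c,allow_pickle=True)
cv2.imwrite('pics/w2.png',c['color'][:,:,::-1])
P=cloud(c); t=P-s['eef_pos']
np.save('P1.npy',P)
for n in ('scene','top'): pass
# top faces of knob: points near estimate
m=(np.hypot(P[...,0]-.449,P[...,1]-.105)<.04)&(P[...,2]>.09)&(P[...,2]<.12)
v,u=np.nonzero(m); print(m.sum(),u.min(),u.max(),v.min(),v.max(),P[m].mean(0),P[m][:,2].max())
```

```text
3.15 [0.45022695 0.10491232 0.24503497] [ 8.90900058e-03 -1.99250249e-01  2.07992835e+00 -1.27825873e-05
  1.26142889e+00  6.16974242e-03] [[-0.003  1.    -0.001]
 [ 1.     0.003 -0.   ]
 [-0.    -0.001 -1.   ]]
745 259 277 177 220 [0.43921714 0.1109324  0.09930972] 0.1029294463248378
```

View pics/w2.png

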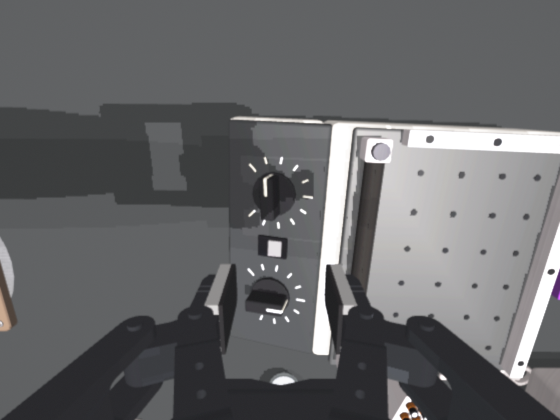

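The wrist view has up = +y and right = +x. The speed knob is at (268,198) with its pointer up at (266,185), and the timer is at (268,300). I'll fit the bar direction.

Run:
```python
from h import *
c=np.load('w1.npy',allow_pickle=True).item(); P=np.load('P1.npy')
m=(np.hypot(P[...,0]-.439,P[...,1]-.110)<.03)&(P[...,2]>.097)
q=P[m]; r=cv2.minAreaRect(q[:,:2].astype(np.float32)*1000); e,w=np.linalg.eigh(np.cov(q[:,:2].T)); print(m.sum(),r,np.degrees(np.arctan2(*w[:,1][::-1])),e**.5,q.mean(0))
g=c['color'].min(2)
k=(g>120)&(np.hypot(P[...,0]-.439,P[...,1]-.110)<.021); v,u=np.nonzero(k); print(k.sum(),P[k].mean(0),list(zip(u,v))[:40])
# block
ct=np.load('top.npy',allow_pickle=True).item(); Q=cloud(ct); m=np.zeros(Q.shape[:2],bool); m[175:215,330:380]=1
m&=(Q[...,2]>.03)&(Q[...,2]<.09); r=cv2.minAreaRect(Q[m][:,:2].astype(np.float32)*1000);print('block',m.sum(),r)
```

```text
14090 ((436.88104248046875, 109.83155059814453), (38.81035232543945, 55.785491943359375), 83.38975524902344) -173.20647061268437 [0.00590996 0.01489024] [0.43582173 0.11737345 0.2907998 ]
634 [0.42633843 0.11731924 0.23728659] [(np.int64(270), np.int64(174)), (np.int64(271), np.int64(174)), (np.int64(269), np.int64(175)), (np.int64(270), np.int64(175)), (np.int64(271), np.int64(175)), (np.int64(267), np.int64(176)), (np.int64(268), np.int64(176)), (np.int64(269), np.int64(176)), (np.int64(270), np.int64(176)), (np.int64(265), np.int64(177)), (np.int64(266), np.int64(177)), (np.int64(267), np.int64(177)), (np.int64(268), np.int64(177)), (np.int64(263), np.int64(178)), (np.int64(264), np.int64(178)), (np.int64(265), np.int64(178)), (np.int64(266), np.int64(178)), (np.int64(267), np.int64(178)), (np.int64(263), np.int64(179)), (np.int64(264), np.int64(179)), (np.int64(265), np.int64(179)), (np.int64(266), np.int64(179)), (np.int64(263), np.int64(180)), (np.int64(264), np.int64(180)), (np.int64(265), np.int64(180)), (np.int64(266), np.int64(180)), (np.int64(263), np.int64(181)), (np.int64(264), np.int64(181)), (np.int64(265), np.int64(181)), (np.int64(266), np.int64(181)), (np.int64(263), np.int64(182)), (np.int64(264), np.int64(182)), (np.int64(265), np.int64(182)), (np.int64(266), np.int64(182)), (np.int64(263), np.int64(183)), (np.int64(264), np.int64(183)), (np.int64(265), np.int64(183)), (np.int64(266), np.int64(183)), (np.int64(263), np.int64(184)), (np.int64(264), np.int64(184))]
block 734 ((623.6065673828125, -217.80615234375), (95.29743194580078, 57.5191650390625), 70.9970932006836)
```

Run:
```python
from h import *
c=np.load('w1.npy',allow_pickle=True).item(); P=np.load('P1.npy')
m=(np.hypot(P[...,0]-.439,P[...,1]-.110)<.03)&(P[...,2]>.095)&(P[...,2]<.12)
q=P[m]; r=cv2.minAreaRect(q[:,:2].astype(np.float32)*1000); e,w=np.linalg.eigh(np.cov(q[:,:2].T)); print(m.sum(),r,np.degrees(np.arctan2(*w[:,1][::-1])),q.mean(0))
g=c['color'].min(2)
k=(g>110)&(np.hypot(P[...,0]-.439,P[...,1]-.110)<.022)&(P[...,2]<.12); v,u=np.nonzero(k); print(k.sum(),P[k].mean(0),u.mean(),v.mean(),ray(c,u.mean(),v.mean(),.102))
```

```text
672 ((438.4692077636719, 110.06319427490234), (14.147790908813477, 38.50075912475586), 2.4463951587677) 92.15164409158885 [0.43857535 0.11065745 0.10007944]
92 [0.43667715 0.12152275 0.09829819] 265.1630434782609 186.3804347826087 [0.4368378  0.12237945 0.102     ]
```

The bar is 14 x 38.5 mm, centred at (0.4385, 0.110, 0.102) and lying along +y, which agrees with the given sizes. I'll lower and grip it lightly.

>>> {"api": "step_arm", "payload": {
  "commands": [
    {"gripper": 0,"x": 5,"y": -12,"z": 20,"spin": 0},
    {"gripper": 0,"x": 0,"y": 0,"z": 30,"spin": -2},
    {"gripper": 0,"x": 0,"y": 0,"z": 30,"spin": 0},
    {"gripper": 0,"x": 0,"y": 0,"z": 25,"spin": 0},
    {"gripper": 0,"x": 0,"y": 0,"z": 20,"spin": 0},
    {"gripper": 0,"x": 0,"y": 0,"z": 15,"spin": 0},
    {"gripper": 0,"x": 0,"y": 0,"z": 0,"spin": 0},
    {"gripper": 0.8,"x": 0,"y": 0,"z": 0,"spin": 0},
    {"gripper": 0.8,"x": 0,"y": 0,"z": 0,"spin": 0},
    {"gripper": 0.8,"x": 0,"y": 0,"z": 0,"spin": 0}
  ],
  "force": 20
}}

```text
time: 4.2
eef_pos: [0.4385, 0.1099, 0.1065]
tcp_rot: [0.694, 0.72, -0.0, -0.0]
contact_force: [-4.8, -1.3, 4.5]
opening: 0.153
finger_force: 19.5
```

>>> {"api": "step_arm", "payload": {
  "commands": [
    {"gripper": 0.8,"x": 0,"y": 0,"z": 0,"spin": -4},
    {"gripper": 0.8,"x": 0,"y": 0,"z": 0,"spin": -4},
    {"gripper": 0.8,"x": 0,"y": 0,"z": 0,"spin": -4},
    {"gripper": 0.8,"x": 0,"y": 0,"z": 0,"spin": -4},
    {"gripper": 0.8,"x": 0,"y": 0,"z": 0,"spin": -4},
    {"gripper": 0.8,"x": 0,"y": 0,"z": 0,"spin": -4},
    {"gripper": 0.8,"x": 0,"y": 0,"z": 0,"spin": -4},
    {"gripper": 0.8,"x": 0,"y": 0,"z": 0,"spin": -4},
    {"gripper": 0.8,"x": 0,"y": 0,"z": 0,"spin": 0},
    {"gripper": 0.8,"x": 0,"y": 0,"z": 0,"spin": 0}
  ]
}}

```text
time: 5.2
eef_pos: [0.4379, 0.1098, 0.1064]
tcp_rot: [0.468, 0.884, -0.001, -0.001]
contact_force: [-6.0, -0.5, 4.9]
opening: 0.15
finger_force: 19.6
```

Run:
```python
from h import *
s=get_state();print(s['wrist_torque'],s['contact_force'],s['eef_pos'],R.from_quat(s['tcp_rot']).as_euler('zyx',degrees=True))
```

```text
[-0.20252936  0.836456    0.01858232] [-6.04151831 -0.46816812  4.88677391] [0.43787313 0.1097986  0.106384  ] [-1.24182297e+02 -1.10458238e-01  1.79960695e+02]
```

>>> {"api": "step_arm", "payload": {
  "commands": [
    {"gripper": 0.8,"x": 0,"y": 0,"z": 0,"spin": -3},
    {"gripper": 0.8,"x": 0,"y": 0,"z": 0,"spin": -3},
    {"gripper": 0.8,"x": 0,"y": 0,"z": 0,"spin": -3},
    {"gripper": 0.8,"x": 0,"y": 0,"z": 0,"spin": -3},
    {"gripper": 0.8,"x": 0,"y": 0,"z": 0,"spin": 0},
    {"gripper": 0.8,"x": 0,"y": 0,"z": 0,"spin": 0},
    {"gripper": 0.8,"x": 0,"y": 0,"z": 0,"spin": 0},
    {"gripper": 0.8,"x": 0,"y": 0,"z": 0,"spin": 0},
    {"gripper": 0.8,"x": 0,"y": 0,"z": 0,"spin": 0},
    {"gripper": 0.8,"x": 0,"y": 0,"z": 0,"spin": 0}
  ]
}}

```text
time: 6.2
eef_pos: [0.4376, 0.1096, 0.1064]
tcp_rot: [0.374, 0.927, -0.001, -0.001]
contact_force: [-8.0, -1.2, 7.4]
opening: 0.15
finger_force: 23.9
```

Run:
```python
from h import *
s=get_state();print(s['wrist_torque'],s['contact_force'],s['eef_pos'],s['opening'],R.from_quat(s['tcp_rot']).as_euler('zyx',degrees=True))
```

```text
[-0.44479757  1.00729885 -0.47705082] [-8.0209973  -1.2080555   7.39453479] [0.43759562 0.1096418  0.10638318] 0.14972235741054607 [-1.36047000e+02 -1.72767833e-01  1.79964285e+02]
```

Torque about z jumped to -0.48 N m, against 0.03 N m of friction, so the knob is at its stop. I'll release, rise and check.

>>> {"api": "step_arm", "payload": {
  "commands": [
    {"gripper": 0,"x": 0,"y": 0,"z": 0,"spin": 0},
    {"gripper": 0,"x": 0,"y": 0,"z": 0,"spin": 0},
    {"gripper": 0,"x": 0,"y": 0,"z": 0,"spin": 0},
    {"gripper": 0,"x": 0,"y": 0,"z": -15,"spin": 0},
    {"gripper": 0,"x": 0,"y": 0,"z": -30,"spin": 0},
    {"gripper": 0,"x": 0,"y": 0,"z": -40,"spin": 0},
    {"gripper": -1,"x": 0,"y": 0,"z": -40,"spin": 8},
    {"gripper": -1,"x": 0,"y": 0,"z": -40,"spin": 8},
    {"gripper": -1,"x": 0,"y": 0,"z": 0,"spin": 8},
    {"gripper": -1,"x": 0,"y": 0,"z": 0,"spin": 8}
  ]
}}

```text
time: 7.2
eef_pos: [0.4396, 0.11, 0.2727]
tcp_rot: [0.617, 0.787, 0.002, 0.002]
contact_force: [-0.3, -0.5, 0.7]
opening: 1.002
finger_force: 0.0
```

Run:
```python
from h import *
s=get_state();print(s['eef_pos'],R.from_quat(s['tcp_rot']).as_euler('zyx',degrees=True))
c=cam('wrist');P=cloud(c);np.save('w2.npy',c,allow_pickle=True)
m=(np.hypot(P[...,0]-.4385,P[...,1]-.110)<.03)&(P[...,2]>.095)&(P[...,2]<.12)
q=P[m]; r=cv2.minAreaRect(q[:,:2].astype(np.float32)*1000); print(m.sum(),r,q.mean(0))
v,u=np.nonzero(m);print(u.mean(),v.mean())
cv2.imwrite('pics/w3.png',c['color'][:,:,::-1])
```

```text
[0.43958208 0.10999687 0.27273098] [-103.84126731    0.30024118 -179.9908087 ]
550 ((438.12969970703125, 109.97444152832031), (13.964452743530273, 38.16958999633789), 43.04494857788086) [0.43839425 0.11021855 0.10017878]
278.24 196.67636363636365
```

View pics/w3.png

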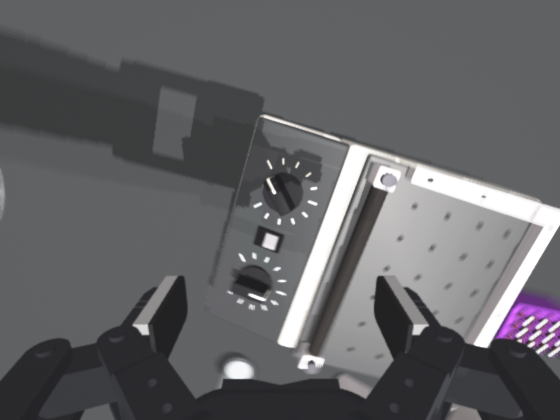

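The bar now lies at 133° and the pointer sits on the first tick at (268,182), a turn of 40.7°, so the knob is zeroed. The timer at (258,288) is unchanged. Now to the block.

>>> {"api": "step_arm", "payload": {
  "commands": [
    {"gripper": -1,"x": 0,"y": 0,"z": 0,"spin": 8.25},
    {"gripper": -1,"x": 0,"y": 0,"z": 0,"spin": 8.25},
    {"gripper": -1,"x": 0,"y": 0,"z": 0,"spin": 8.25},
    {"gripper": -1,"x": 0,"y": 0,"z": 0,"spin": 8.25},
    {"gripper": -1,"x": -31.2,"y": 35.2,"z": 0,"spin": 0},
    {"gripper": -1,"x": -31.2,"y": 35.2,"z": 0,"spin": 0},
    {"gripper": -1,"x": -31.2,"y": 35.2,"z": 0,"spin": 0},
    {"gripper": -1,"x": -31.2,"y": 35.2,"z": 0,"spin": 0},
    {"gripper": -1,"x": -31.2,"y": 35.2,"z": 0,"spin": 0},
    {"gripper": -1,"x": -31.2,"y": 35.2,"z": 0,"spin": 0}
  ]
}}

```text
time: 8.25
eef_pos: [0.5787, -0.1373, 0.2699]
tcp_rot: [0.813, 0.583, 0.0, -0.0]
contact_force: [0.2, 1.0, 0.2]
opening: 1.001
finger_force: 0.0
```

>>> {"api": "step_arm", "payload": {
  "commands": [
    {"gripper": -1,"x": -31.2,"y": 35.2,"z": 0,"spin": 0},
    {"gripper": -1,"x": -31.2,"y": 35.2,"z": 0,"spin": 0},
    {"gripper": -1,"x": 0,"y": 0,"z": 20,"spin": 0},
    {"gripper": -1,"x": 0,"y": 0,"z": 20,"spin": 0},
    {"gripper": -1,"x": 0,"y": 0,"z": 20,"spin": 0},
    {"gripper": -1,"x": 0,"y": 0,"z": 0,"spin": 0},
    {"gripper": -1,"x": 0,"y": 0,"z": 0,"spin": 0},
    {"gripper": -1,"x": 0,"y": 0,"z": 0,"spin": 0},
    {"gripper": -1,"x": 0,"y": 0,"z": 0,"spin": 0},
    {"gripper": -1,"x": 0,"y": 0,"z": 0,"spin": 0}
  ]
}}

```text
time: 9.25
eef_pos: [0.6249, -0.2174, 0.2118]
tcp_rot: [0.813, 0.582, 0.001, 0.001]
contact_force: [0.4, -0.1, 0.3]
opening: 1.002
finger_force: 0.0
```

Run:
```python
from h import *
s=get_state();T=R.from_quat(s['tcp_rot']).as_matrix();print(s['eef_pos'],R.from_quat(s['tcp_rot']).as_euler('zyx',degrees=True),s['qpos'])
c=cam('wrist');P=cloud(c);np.save('w3.npy',c,allow_pickle=True)
m=(np.hypot(P[...,0]-.6236,P[...,1]+.2178)<.07)&(P[...,2]>.044)&(P[...,2]<.056)
n,l,st,_=cv2.connectedComponentsWithStats(m.astype(np.uint8)); m=l==1+st[1:,4].argmax()
q=P[m]; r=cv2.minAreaRect(q[:,:2].astype(np.float32)*1000); print(m.sum(),r,q.mean(0)); v,u=np.nonzero(m);print(u.min(),u.max(),v.min(),v.max())
ctr=np.array([*r[0],50])/1000; print('tool delta mm',T.T@(ctr-s['eef_pos'])*1000)
cv2.imwrite('pics/w4.png',c['color'][:,:,::-1])
```

```text
[ 0.6249196  -0.21737799  0.21176114] [-7.11930852e+01  1.14862232e-01  1.79938288e+02] [-4.87848934e-01  2.83327334e-01  1.64297188e+00 -1.25510864e-05
  1.21301773e+00 -1.59603046e-01]
3858 ((622.39013671875, -215.91900634765625), (95.26129913330078, 56.07327651977539), 70.85008239746094) [ 0.62427419 -0.21079679  0.05153078]
246 309 147 247
tool delta mm [  0.62602255  -3.22789163 161.75407662]
```

View pics/w4.png

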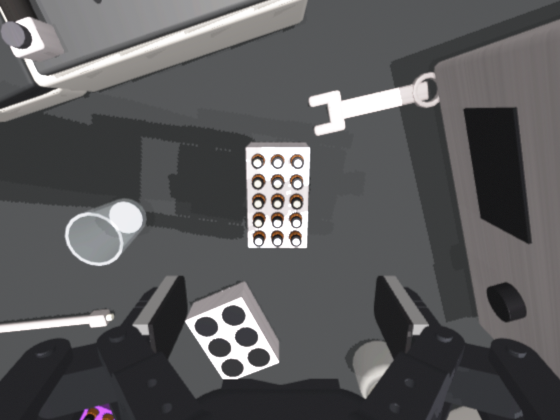

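The picture shows the vial block alone at (278,197), aligned with the tool, and it measures 95 x 56 mm. I'll descend and grip.

>>> {"api": "step_arm", "payload": {
  "commands": [
    {"gripper": -1,"x": 0.5,"y": -3,"z": 20,"spin": 0},
    {"gripper": -1,"x": 0,"y": 0,"z": 30,"spin": 0},
    {"gripper": -1,"x": 0,"y": 0,"z": 30,"spin": 0},
    {"gripper": -1,"x": 0,"y": 0,"z": 30,"spin": 0},
    {"gripper": -1,"x": 0,"y": 0,"z": 30,"spin": 0},
    {"gripper": -1,"x": 0,"y": 0,"z": 25,"spin": 0},
    {"gripper": -1,"x": 0,"y": 0,"z": 15,"spin": 0},
    {"gripper": -1,"x": 0,"y": 0,"z": 0,"spin": 0},
    {"gripper": -1,"x": 0,"y": 0,"z": 0,"spin": 0},
    {"gripper": -1,"x": 0,"y": 0,"z": 0,"spin": 0}
  ]
}}

```text
time: 10.3
eef_pos: [0.6232, -0.2165, 0.0325]
tcp_rot: [0.813, 0.582, 0.001, 0.002]
contact_force: [0.3, -0.5, 1.0]
opening: 0.998
finger_force: 0.0
```

>>> {"api": "step_arm", "payload": {
  "commands": [
    {"gripper": 0.6,"x": 0,"y": 0,"z": 0,"spin": 0},
    {"gripper": 0.6,"x": 0,"y": 0,"z": 0,"spin": 0},
    {"gripper": 0.6,"x": 0,"y": 0,"z": 0,"spin": 0},
    {"gripper": 0.6,"x": 0,"y": 0,"z": 0,"spin": 0},
    {"gripper": 0.6,"x": 0,"y": 0,"z": 0,"spin": 0},
    {"gripper": 0.6,"x": 0,"y": 0,"z": 0,"spin": 0},
    {"gripper": 0.6,"x": 0,"y": 0,"z": 0,"spin": 0},
    {"gripper": 0.6,"x": 0,"y": 0,"z": -10,"spin": 0},
    {"gripper": 0.6,"x": 0,"y": 0,"z": -20,"spin": 0},
    {"gripper": 0.6,"x": 0,"y": 0,"z": -20,"spin": 0}
  ],
  "force": 50
}}

```text
time: 11.3
eef_pos: [0.6191, -0.2144, 0.0776]
tcp_rot: [0.813, 0.582, -0.002, -0.003]
contact_force: [0.7, -0.2, -5.2]
opening: 0.647
finger_force: 56.1
```

Held. Lift higher, then work out the corner from the pictures already taken.

>>> {"api": "step_arm", "payload": {
  "commands": [
    {"gripper": 0.6,"x": 0,"y": 0,"z": -30,"spin": 0},
    {"gripper": 0.6,"x": 0,"y": 0,"z": -30,"spin": 0},
    {"gripper": 0.6,"x": 0,"y": 0,"z": -30,"spin": 0},
    {"gripper": 0.6,"x": 0,"y": 0,"z": -30,"spin": 0},
    {"gripper": 0.6,"x": 0,"y": 0,"z": -25,"spin": 0},
    {"gripper": 0.6,"x": 0,"y": 0,"z": -20,"spin": 0},
    {"gripper": 0.6,"x": 0,"y": 0,"z": 0,"spin": 0},
    {"gripper": 0.6,"x": 0,"y": 0,"z": 0,"spin": 0},
    {"gripper": 0.6,"x": 0,"y": 0,"z": 0,"spin": 0},
    {"gripper": 0.6,"x": 0,"y": 0,"z": 0,"spin": 0}
  ]
}}

```text
time: 12.3
eef_pos: [0.6206, -0.2152, 0.2424]
tcp_rot: [0.813, 0.582, -0.001, -0.002]
contact_force: [0.4, 1.1, -6.2]
opening: 0.645
finger_force: 56.4
```

```bash
cat > rails.py <<'E'
from h import *
def fit(pts):
    for _ in range(3):
        l=cv2.fitLine(pts.astype(np.float32),cv2.DIST_HUBER,0,1e-4,1e-4).ravel(); n=np.array([-l[1],l[0]]); d=(pts-l[2:])@n; pts=pts[abs(d)<max(.0025,2*np.median(abs(d)))]
    return l,len(pts),np.std((pts-l[2:])@n)
def rails(f,ang=np.radians(-2.4)):
    c=np.load(f,allow_pickle=True).item(); g=c['color'].min(2).astype(float); h,w=g.shape
    u,v=np.meshgrid(np.arange(w),np.arange(h)); d=np.stack([(u-c['cx'])/c['fx'],-(v-c['cy'])/c['fy'],-np.ones_like(u)],-1)@c['T'][:3,:3].T; e=c['T'][:3,3]
    X=e+d*((.115-e[2])/d[...,2])[...,None]          # every pixel on the rails' top plane
    mask=(g>165)&(abs(cloud(c)[...,2]-.115)<.02) if f!='x' else None
    M=(g>165).astype(np.uint8)
    # shaker-aligned coordinates about the nominal middle
    Rz=np.array([[np.cos(ang),np.sin(ang)],[-np.sin(ang),np.cos(ang)]]); S=(X[...,:2]-[.547,.048])@Rz.T
    b=[];s=[]
    for yy in np.arange(-.09,.085,.004):
        k=(M>0)&(abs(S[...,1]-yy)<.002)&(S[...,0]>.12)&(S[...,0]<.17)
        if k.sum()>1: b.append([S[...,0][k].min(),yy])
    for xx in np.arange(.03,.115,.004):
        k=(M>0)&(abs(S[...,0]-xx)<.002)&(S[...,1]>.095)&(S[...,1]<.14)
        if k.sum()>1: s.append([xx,S[...,1][k].min()])
    out=[]
    for p in(b,s):
        p=np.array(p)@Rz+[.547,.048]; out.append(fit(p)); print(f,out[-1], np.degrees(np.arctan2(out[-1][0][1],out[-1][0][0])))
    (l1,_,_),(l2,_,_)=out; t=np.linalg.solve(np.c_[l1[:2],-l2[:2]],l2[2:]-l1[2:]); print('corner',l1[2:]+t[0]*l1[:2])
E
python3 - <<'E'
from rails import *
for f in('w1.npy','w2.npy','top.npy'): 
    try: rails(f)
    except Exception as e: print(f,e)
s=get_state();print(s['eef_pos'],s['finger_force'],s['opening'],s['contact_force'],R.from_quat(s['tcp_rot']).as_euler('zyx',degrees=True))
E
```

```text
w1.npy (array([0.04085138, 0.99916524, 0.6821749 , 0.02431869], dtype=float32), 37, np.float64(9.786396267026739e-05)) 87.65873
w1.npy (array([0.9840188 , 0.17806467, 0.6292616 , 0.14804558], dtype=float32), 14, np.float64(0.001601203421501734)) 10.257051
corner [0.68766564 0.15861419]
w2.npy (array([0.06703003, 0.99775094, 0.68060815, 0.05240894], dtype=float32), 31, np.float64(0.0003758379631752755)) 86.15658
w2.npy (array([0.9958387 , 0.0911333 , 0.6250964 , 0.14418621], dtype=float32), 15, np.float64(0.0012824582070664328)) 5.2288084
corner [0.68715537 0.1498655 ]
top.npy (array([0.03975567, 0.9992094 , 0.68578553, 0.03817965], dtype=float32), 44, np.float64(0.0007774616286482407)) 87.721565
top.npy (array([ 0.9990099 , -0.04448806,  0.62352794,  0.15452471], dtype=float32), 22, np.float64(0.0007558688793240257)) -2.54982
corner [0.6902963  0.15155137]
[ 0.62063669 -0.21523861  0.24237358] 56.380823850631714 0.6446401322465017 [ 0.42316957  1.11328374 -6.18936547] [ -71.16891048   -0.24633438 -179.87027703]
```

The fits agree: shaker yaw is about -2.4° and the corner is at about (0.688, 0.1515). Next I'll go over the platform with about 15 mm of clearance to each rail.

>>> {"api": "step_arm", "payload": {
  "commands": [
    {"gripper": 0.6,"x": 0,"y": 0,"z": 0,"spin": -8.2},
    {"gripper": 0.6,"x": 0,"y": 0,"z": 0,"spin": -8.2},
    {"gripper": 0.6,"x": 38.3,"y": 1.2,"z": 0,"spin": 0},
    {"gripper": 0.6,"x": 38.3,"y": 1.2,"z": 0,"spin": 0},
    {"gripper": 0.6,"x": 38.3,"y": 1.2,"z": 0,"spin": 0},
    {"gripper": 0.6,"x": 38.3,"y": 1.2,"z": 0,"spin": 0},
    {"gripper": 0.6,"x": 38.3,"y": 1.2,"z": 0,"spin": 0},
    {"gripper": 0.6,"x": 38.3,"y": 1.2,"z": 0,"spin": 0},
    {"gripper": 0.6,"x": 38.3,"y": 1.2,"z": 0,"spin": 0},
    {"gripper": 0.6,"x": 38.3,"y": 1.2,"z": 0,"spin": 0}
  ]
}}

```text
time: 13.3
eef_pos: [0.6437, 0.0915, 0.2438]
tcp_rot: [0.722, 0.692, -0.001, -0.001]
contact_force: [0.4, 0.8, -5.7]
opening: 0.644
finger_force: 56.2
```

>>> {"api": "step_arm", "payload": {
  "commands": [
    {"gripper": 0.6,"x": 0,"y": 0,"z": 20,"spin": 0},
    {"gripper": 0.6,"x": 0,"y": 0,"z": 20,"spin": 0},
    {"gripper": 0.6,"x": 0,"y": 0,"z": 20,"spin": 0},
    {"gripper": 0.6,"x": 0,"y": 0,"z": 10,"spin": 0},
    {"gripper": 0.6,"x": 0,"y": 0,"z": 0,"spin": 0},
    {"gripper": 0.6,"x": 0,"y": 0,"z": 0,"spin": 0},
    {"gripper": 0.6,"x": 0,"y": 0,"z": 0,"spin": 0},
    {"gripper": 0.6,"x": 0,"y": 0,"z": 0,"spin": 0},
    {"gripper": 0.6,"x": 0,"y": 0,"z": 0,"spin": 0},
    {"gripper": 0.6,"x": 0,"y": 0,"z": 0,"spin": 0}
  ]
}}

```text
time: 14.3
eef_pos: [0.6446, 0.0899, 0.176]
tcp_rot: [0.722, 0.692, 0.0, 0.0]
contact_force: [-0.6, -0.2, -6.6]
opening: 0.647
finger_force: 56.1
```

Run:
```python
from h import *
s=get_state();print(s['eef_pos'],s['finger_force'],s['contact_force'],R.from_quat(s['tcp_rot']).as_euler('zyx',degrees=True))
c=cam('wrist');P=cloud(c);np.save('w4.npy',c,allow_pickle=True)
cv2.imwrite('pics/w5.png',c['color'][:,:,::-1])
z=P[...,2]; top=s['eef_pos'][2]+.0175
m=(abs(z-top)<.005)&(np.hypot(P[...,0]-s['eef_pos'][0],P[...,1]-s['eef_pos'][1])<.07)
r=cv2.minAreaRect(P[m][:,:2].astype(np.float32)*1000); print(m.sum(),r,z[m].mean())
```

```text
[0.64455026 0.08986888 0.17596045] 56.06730043888092 [-0.5854889  -0.22768405 -6.61385376] [-8.75647551e+01  5.48007493e-02  1.79999763e+02]
14302 ((644.4923095703125, 97.21324157714844), (83.02576446533203, 82.64163208007812), 87.8764419555664) 0.19533527947512583
```

View pics/w5.png

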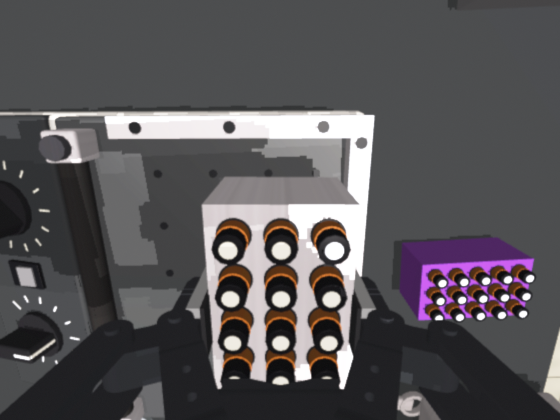

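The block hangs square in the fingers, with its far end's lower edge at row 178. The corner's inner top point is at (345,137). I'll cast rays through both.

Run:
```python
from h import *
c=np.load('w4.npy',allow_pickle=True).item()
print('corner',ray(c,345,137,.115), 'side inner',ray(c,150,137,.115))
a,b=ray(c,207,204,.1935),ray(c,355,204,.1935);print('top edge',a,b,np.linalg.norm(a-b))
a,b=ray(c,226,178,.1435),ray(c,342,178,.1435);print('bottom edge',a,b,np.linalg.norm(a-b))
```

```text
corner [0.68397798 0.15342381 0.115     ] side inner [0.57258855 0.15811922 0.115     ]
top edge [0.61993403 0.13877958 0.1935    ] [0.67299191 0.13653545 0.1935    ] 0.05310531108070694
bottom edge [0.61880298 0.13816084 0.1435    ] [0.67739655 0.13568595 0.1435    ] 0.05864582087574298
```

>>> {"api": "step_arm", "payload": {
  "commands": [
    {"gripper": 0.6,"x": 0,"y": 0,"z": 10,"spin": 0},
    {"gripper": 0.6,"x": 0,"y": 0,"z": 10,"spin": 0},
    {"gripper": 0.6,"x": 0,"y": 0,"z": 8,"spin": 0},
    {"gripper": 0.6,"x": 0,"y": 0,"z": 5,"spin": 0},
    {"gripper": 0.6,"x": 0,"y": 0,"z": 3,"spin": 0},
    {"gripper": 0.6,"x": 0,"y": 0,"z": 1,"spin": 0},
    {"gripper": 0.6,"x": 0,"y": 0,"z": 0,"spin": 0},
    {"gripper": 0.6,"x": 0,"y": 0,"z": 0,"spin": 0},
    {"gripper": 0.6,"x": 0,"y": 0,"z": 0,"spin": 0},
    {"gripper": 0.6,"x": 0,"y": 0,"z": 0,"spin": 0}
  ]
}}

```text
time: 15.35
eef_pos: [0.6445, 0.0899, 0.1388]
tcp_rot: [0.722, 0.692, 0.0, 0.0]
contact_force: [-0.2, -0.7, -5.8]
opening: 0.649
finger_force: 56.3
```

>>> {"api": "step_arm", "payload": {
  "commands": [
    {"gripper": 0.6,"x": 0,"y": 0,"z": 0.5,"spin": 0},
    {"gripper": 0.6,"x": 0,"y": 0,"z": 0.5,"spin": 0},
    {"gripper": 0.6,"x": 0,"y": 0,"z": 0.5,"spin": 0},
    {"gripper": 0.6,"x": 0,"y": 0,"z": 0.5,"spin": 0},
    {"gripper": 0.6,"x": 0,"y": 0,"z": 0.5,"spin": 0},
    {"gripper": 0.6,"x": 0,"y": 0,"z": 0.5,"spin": 0},
    {"gripper": 0.6,"x": 0,"y": 0,"z": 0,"spin": 0},
    {"gripper": 0.6,"x": 0,"y": 0,"z": 0,"spin": 0},
    {"gripper": 0.6,"x": 0,"y": 0,"z": 0,"spin": 0},
    {"gripper": 0.6,"x": 0,"y": 0,"z": 0,"spin": 0}
  ]
}}

```text
time: 16.35
eef_pos: [0.6444, 0.0899, 0.1354]
tcp_rot: [0.722, 0.692, 0.0, 0.0]
contact_force: [-0.6, 0.6, -5.2]
opening: 0.648
finger_force: 56.3
```

>>> {"api": "step_arm", "payload": {
  "commands": [
    {"gripper": 0.6,"x": 0,"y": 0,"z": 0.4,"spin": 0},
    {"gripper": 0.6,"x": 0,"y": 0,"z": 0.4,"spin": 0},
    {"gripper": 0.6,"x": 0,"y": 0,"z": 0.4,"spin": 0},
    {"gripper": 0.6,"x": 0,"y": 0,"z": 0.4,"spin": 0},
    {"gripper": 0.6,"x": 0,"y": 0,"z": 0.4,"spin": 0},
    {"gripper": 0.6,"x": 0,"y": 0,"z": 0,"spin": 0},
    {"gripper": 0.6,"x": 0,"y": 0,"z": 0,"spin": 0},
    {"gripper": 0.6,"x": 0,"y": 0,"z": 0,"spin": 0},
    {"gripper": 0.6,"x": 0,"y": 0,"z": 0,"spin": 0},
    {"gripper": 0.6,"x": 0,"y": 0,"z": 0,"spin": 0}
  ]
}}

```text
time: 17.35
eef_pos: [0.6443, 0.0899, 0.1333]
tcp_rot: [0.722, 0.692, 0.0, 0.0]
contact_force: [-0.2, -0.6, -5.3]
opening: 0.645
finger_force: 56.3
```

>>> {"api": "step_arm", "payload": {
  "commands": [
    {"gripper": 0.6,"x": 0,"y": 0,"z": 0.3,"spin": 0},
    {"gripper": 0.6,"x": 0,"y": 0,"z": 0.3,"spin": 0},
    {"gripper": 0.6,"x": 0,"y": 0,"z": 0.3,"spin": 0},
    {"gripper": 0.6,"x": 0,"y": 0,"z": 0.3,"spin": 0},
    {"gripper": 0.6,"x": 0,"y": 0,"z": 0.3,"spin": 0},
    {"gripper": 0.6,"x": 0,"y": 0,"z": 0,"spin": 0},
    {"gripper": 0.6,"x": 0,"y": 0,"z": 0,"spin": 0},
    {"gripper": 0.6,"x": 0,"y": 0,"z": 0,"spin": 0},
    {"gripper": 0.6,"x": 0,"y": 0,"z": 0,"spin": 0},
    {"gripper": 0.6,"x": 0,"y": 0,"z": 0,"spin": 0}
  ]
}}

```text
time: 18.35
eef_pos: [0.6444, 0.0899, 0.1319]
tcp_rot: [0.722, 0.692, 0.0, 0.0]
contact_force: [-0.3, -0.4, -4.6]
opening: 0.648
finger_force: 56.4
```

>>> {"api": "step_arm", "payload": {
  "commands": [
    {"gripper": 0.6,"x": 0,"y": 0,"z": 0.3,"spin": 0},
    {"gripper": 0.6,"x": 0,"y": 0,"z": 0.3,"spin": 0},
    {"gripper": 0.6,"x": 0,"y": 0,"z": 0.3,"spin": 0},
    {"gripper": 0.6,"x": 0,"y": 0,"z": 0.3,"spin": 0},
    {"gripper": 0.6,"x": 0,"y": 0,"z": 0,"spin": 0},
    {"gripper": 0.6,"x": 0,"y": 0,"z": 0,"spin": 0},
    {"gripper": 0.6,"x": 0,"y": 0,"z": 0,"spin": 0},
    {"gripper": 0.6,"x": 0,"y": 0,"z": 0,"spin": 0},
    {"gripper": 0.6,"x": 0,"y": 0,"z": 0,"spin": 0},
    {"gripper": 0.6,"x": 0,"y": 0,"z": 0,"spin": 0}
  ]
}}

```text
time: 19.35
eef_pos: [0.6446, 0.0899, 0.1318]
tcp_rot: [0.722, 0.692, 0.0, 0.0]
contact_force: [-4.9, 0.7, 5.7]
opening: 0.649
finger_force: 57.5
```

Platform contact confirmed at TCP z 0.1318. I'll ease off and slide towards both rails, stopping short.

>>> {"api": "step_arm", "payload": {
  "commands": [
    {"gripper": 0.6,"x": 0,"y": 0,"z": -0.9,"spin": 0},
    {"gripper": 0.6,"x": 2,"y": 2,"z": 0,"spin": 0},
    {"gripper": 0.6,"x": 2,"y": 2,"z": 0,"spin": 0},
    {"gripper": 0.6,"x": 2,"y": 2,"z": 0,"spin": 0},
    {"gripper": 0.6,"x": 2,"y": 1,"z": 0,"spin": 0},
    {"gripper": 0.6,"x": 1,"y": 0,"z": 0,"spin": 0},
    {"gripper": 0.6,"x": 0,"y": 0,"z": 0,"spin": 0},
    {"gripper": 0.6,"x": 0,"y": 0,"z": 0,"spin": 0},
    {"gripper": 0.6,"x": 0,"y": 0,"z": 0,"spin": 0},
    {"gripper": 0.6,"x": 0,"y": 0,"z": 0,"spin": 0}
  ]
}}

```text
time: 20.35
eef_pos: [0.6524, 0.0988, 0.1319]
tcp_rot: [0.722, 0.692, 0.001, 0.001]
contact_force: [1.8, -1.3, 1.8]
opening: 0.65
finger_force: 57.0
```

>>> {"api": "step_arm", "payload": {
  "commands": [
    {"gripper": 0.6,"x": 0.5,"y": 0,"z": 0,"spin": 0},
    {"gripper": 0.6,"x": 0.5,"y": 0,"z": 0,"spin": 0},
    {"gripper": 0.6,"x": 0.5,"y": 0,"z": 0,"spin": 0},
    {"gripper": 0.6,"x": 0.5,"y": 0,"z": 0,"spin": 0},
    {"gripper": 0.6,"x": 0,"y": 0.3,"z": 0,"spin": 0},
    {"gripper": 0.6,"x": 0,"y": 0.3,"z": 0,"spin": 0},
    {"gripper": 0.6,"x": 0,"y": 0.3,"z": 0,"spin": 0},
    {"gripper": 0.6,"x": 0,"y": 0,"z": 0,"spin": 0},
    {"gripper": 0.6,"x": 0,"y": 0,"z": 0,"spin": 0},
    {"gripper": 0.6,"x": 0,"y": 0,"z": 0,"spin": 0}
  ]
}}

```text
time: 21.35
eef_pos: [0.6519, 0.1004, 0.1319]
tcp_rot: [0.722, 0.692, -0.001, -0.001]
contact_force: [-2.7, -4.3, 5.9]
opening: 0.646
finger_force: 57.6
```

>>> {"api": "step_arm", "payload": {
  "commands": [
    {"gripper": 0.6,"x": 0,"y": 0,"z": -0.4,"spin": 0},
    {"gripper": 0.6,"x": 0,"y": 0,"z": -0.4,"spin": 0},
    {"gripper": 0.6,"x": 0,"y": 0,"z": 0,"spin": 0},
    {"gripper": 0.6,"x": 0.5,"y": 0,"z": 0,"spin": 0},
    {"gripper": 0.6,"x": 0.5,"y": 0,"z": 0,"spin": 0},
    {"gripper": 0.6,"x": 0,"y": 0,"z": 0,"spin": 0},
    {"gripper": 0.6,"x": 0,"y": 0,"z": 0,"spin": 0},
    {"gripper": 0.6,"x": 0,"y": 0,"z": 0,"spin": 0},
    {"gripper": 0.6,"x": 0,"y": 0,"z": 0,"spin": 0},
    {"gripper": 0.6,"x": 0,"y": 0,"z": 0,"spin": 0}
  ]
}}

```text
time: 22.35
eef_pos: [0.6524, 0.1018, 0.1319]
tcp_rot: [0.722, 0.692, -0.0, -0.0]
contact_force: [-1.7, -2.2, 1.0]
opening: 0.645
finger_force: 57.1
```

Run:
```python
from h import *
s=get_state();print(s['eef_pos'],s['contact_force'],s['wrist_torque'],R.from_quat(s['tcp_rot']).as_euler('zyx',degrees=True))
```

```text
[0.65243672 0.10179823 0.13190949] [-1.71977745 -2.22164554  0.9790435 ] [-0.43166143  0.10616292 -0.13645358] [-8.75699361e+01 -4.45647987e-02 -1.79978120e+02]
```

>>> {"api": "step_arm", "payload": {
  "commands": [
    {"gripper": 0.6,"x": 0,"y": 0,"z": -0.3,"spin": 0},
    {"gripper": 0.6,"x": 0.5,"y": 0,"z": 0,"spin": 0},
    {"gripper": 0.6,"x": 0.5,"y": 0,"z": 0,"spin": 0},
    {"gripper": 0.6,"x": 0.5,"y": 0,"z": 0,"spin": 0},
    {"gripper": 0.6,"x": 0,"y": 0,"z": 0,"spin": 0},
    {"gripper": 0.6,"x": 0,"y": 0,"z": 0,"spin": 0},
    {"gripper": 0.6,"x": 0,"y": 0,"z": 0,"spin": 0},
    {"gripper": 0.6,"x": 0,"y": 0,"z": 0,"spin": 0},
    {"gripper": 0.6,"x": 0,"y": 0,"z": 0,"spin": 0},
    {"gripper": 0.6,"x": 0,"y": 0,"z": 0,"spin": 0}
  ]
}}

```text
time: 23.35
eef_pos: [0.6523, 0.1033, 0.132]
tcp_rot: [0.722, 0.692, -0.0, -0.001]
contact_force: [-0.7, -0.5, -6.0]
opening: 0.643
finger_force: 56.2
```

>>> {"api": "step_arm", "payload": {
  "commands": [
    {"gripper": 0.6,"x": 0.4,"y": 0,"z": 0,"spin": 0},
    {"gripper": 0.6,"x": 0.4,"y": 0,"z": 0,"spin": 0},
    {"gripper": 0.6,"x": 0.4,"y": 0,"z": 0,"spin": 0},
    {"gripper": 0.6,"x": 0,"y": 0,"z": 0,"spin": 0},
    {"gripper": 0.6,"x": 0,"y": 0,"z": 0,"spin": 0},
    {"gripper": 0.6,"x": 0,"y": 0,"z": 0,"spin": 0},
    {"gripper": 0.6,"x": 0,"y": 0,"z": 0,"spin": 0},
    {"gripper": 0.6,"x": 0,"y": 0,"z": 0,"spin": 0},
    {"gripper": 0.6,"x": 0,"y": 0,"z": 0,"spin": 0},
    {"gripper": 0.6,"x": 0,"y": 0,"z": 0,"spin": 0}
  ]
}}

```text
time: 24.35
eef_pos: [0.6529, 0.1043, 0.1327]
tcp_rot: [0.722, 0.692, 0.0, 0.0]
contact_force: [-0.1, 0.8, -5.3]
opening: 0.646
finger_force: 56.1
```

It now hovers under 1 mm, so any lateral force comes from the rails only.

>>> {"api": "step_arm", "payload": {
  "commands": [
    {"gripper": 0.6,"x": 0.4,"y": 0,"z": 0,"spin": 0},
    {"gripper": 0.6,"x": 0.4,"y": 0,"z": 0,"spin": 0},
    {"gripper": 0.6,"x": 0.4,"y": 0,"z": 0,"spin": 0},
    {"gripper": 0.6,"x": 0,"y": 0,"z": 0,"spin": 0},
    {"gripper": 0.6,"x": 0,"y": 0,"z": 0,"spin": 0},
    {"gripper": 0.6,"x": 0,"y": 0,"z": 0,"spin": 0},
    {"gripper": 0.6,"x": 0,"y": 0,"z": 0,"spin": 0},
    {"gripper": 0.6,"x": 0,"y": 0,"z": 0,"spin": 0},
    {"gripper": 0.6,"x": 0,"y": 0,"z": 0,"spin": 0},
    {"gripper": 0.6,"x": 0,"y": 0,"z": 0,"spin": 0}
  ]
}}

```text
time: 25.35
eef_pos: [0.6529, 0.1055, 0.1327]
tcp_rot: [0.722, 0.692, 0.0, 0.0]
contact_force: [-0.8, -0.2, -5.5]
opening: 0.65
finger_force: 56.1
```

>>> {"api": "step_arm", "payload": {
  "commands": [
    {"gripper": 0.6,"x": 0.4,"y": 0,"z": 0,"spin": 0},
    {"gripper": 0.6,"x": 0.4,"y": 0,"z": 0,"spin": 0},
    {"gripper": 0.6,"x": 0,"y": 0,"z": 0,"spin": 0},
    {"gripper": 0.6,"x": 0,"y": 0,"z": 0,"spin": 0},
    {"gripper": 0.6,"x": 0,"y": 0,"z": 0,"spin": 0},
    {"gripper": 0.6,"x": 0,"y": 0,"z": 0,"spin": 0},
    {"gripper": 0.6,"x": 0,"y": 0,"z": 0,"spin": 0},
    {"gripper": 0.6,"x": 0,"y": 0,"z": 0,"spin": 0},
    {"gripper": 0.6,"x": 0,"y": 0,"z": 0,"spin": 0},
    {"gripper": 0.6,"x": 0,"y": 0,"z": 0,"spin": 0}
  ]
}}

```text
time: 26.35
eef_pos: [0.6529, 0.1061, 0.1327]
tcp_rot: [0.722, 0.692, -0.0, 0.0]
contact_force: [-0.2, -1.8, -4.4]
opening: 0.645
finger_force: 56.2
```

Side rail touched lightly: y is -1.8 N at TCP y 0.1061, which matches the estimate. Now the back rail.

>>> {"api": "step_arm", "payload": {
  "commands": [
    {"gripper": 0.6,"x": 0,"y": 0.4,"z": 0,"spin": 0},
    {"gripper": 0.6,"x": 0,"y": 0.4,"z": 0,"spin": 0},
    {"gripper": 0.6,"x": 0,"y": 0.4,"z": 0,"spin": 0},
    {"gripper": 0.6,"x": 0,"y": 0.4,"z": 0,"spin": 0},
    {"gripper": 0.6,"x": 0,"y": 0.4,"z": 0,"spin": 0},
    {"gripper": 0.6,"x": 0,"y": 0,"z": 0,"spin": 0},
    {"gripper": 0.6,"x": 0,"y": 0,"z": 0,"spin": 0},
    {"gripper": 0.6,"x": 0,"y": 0,"z": 0,"spin": 0},
    {"gripper": 0.6,"x": 0,"y": 0,"z": 0,"spin": 0},
    {"gripper": 0.6,"x": 0,"y": 0,"z": 0,"spin": 0}
  ]
}}

```text
time: 27.35
eef_pos: [0.6548, 0.1061, 0.1325]
tcp_rot: [0.722, 0.692, -0.0, -0.0]
contact_force: [-1.5, -2.7, -6.5]
opening: 0.651
finger_force: 56.2
```

>>> {"api": "step_arm", "payload": {
  "commands": [
    {"gripper": 0.6,"x": 0,"y": 0.4,"z": 0,"spin": 0},
    {"gripper": 0.6,"x": 0,"y": 0.4,"z": 0,"spin": 0},
    {"gripper": 0.6,"x": 0,"y": 0.4,"z": 0,"spin": 0},
    {"gripper": 0.6,"x": 0,"y": 0,"z": 0,"spin": 0},
    {"gripper": 0.6,"x": 0,"y": 0,"z": 0,"spin": 0},
    {"gripper": 0.6,"x": 0,"y": 0,"z": 0,"spin": 0},
    {"gripper": 0.6,"x": 0,"y": 0,"z": 0,"spin": 0},
    {"gripper": 0.6,"x": 0,"y": 0,"z": 0,"spin": 0},
    {"gripper": 0.6,"x": 0,"y": 0,"z": 0,"spin": 0},
    {"gripper": 0.6,"x": 0,"y": 0,"z": 0,"spin": 0}
  ]
}}

```text
time: 28.35
eef_pos: [0.6562, 0.106, 0.1327]
tcp_rot: [0.722, 0.692, 0.0, 0.0]
contact_force: [-1.9, -3.3, -4.9]
opening: 0.645
finger_force: 56.2
```

>>> {"api": "step_arm", "payload": {
  "commands": [
    {"gripper": 0.6,"x": 0,"y": 0.4,"z": 0,"spin": 0},
    {"gripper": 0.6,"x": 0,"y": 0.4,"z": 0,"spin": 0},
    {"gripper": 0.6,"x": 0,"y": 0.4,"z": 0,"spin": 0},
    {"gripper": 0.6,"x": 0,"y": 0,"z": 0,"spin": 0},
    {"gripper": 0.6,"x": 0,"y": 0,"z": 0,"spin": 0},
    {"gripper": 0.6,"x": 0,"y": 0,"z": 0,"spin": 0},
    {"gripper": 0.6,"x": 0,"y": 0,"z": 0,"spin": 0},
    {"gripper": 0.6,"x": 0,"y": 0,"z": 0,"spin": 0},
    {"gripper": 0.6,"x": 0,"y": 0,"z": 0,"spin": 0},
    {"gripper": 0.6,"x": 0,"y": 0,"z": 0,"spin": 0}
  ]
}}

```text
time: 29.35
eef_pos: [0.6572, 0.106, 0.1325]
tcp_rot: [0.722, 0.692, -0.0, -0.0]
contact_force: [-2.0, -4.4, -5.4]
opening: 0.646
finger_force: 56.2
```

>>> {"api": "step_arm", "payload": {
  "commands": [
    {"gripper": 0.6,"x": 0,"y": 0.4,"z": 0,"spin": 0},
    {"gripper": 0.6,"x": 0,"y": 0.4,"z": 0,"spin": 0},
    {"gripper": 0.6,"x": 0,"y": 0,"z": 0,"spin": 0},
    {"gripper": 0.6,"x": 0,"y": 0,"z": 0,"spin": 0},
    {"gripper": 0.6,"x": 0,"y": 0,"z": 0,"spin": 0},
    {"gripper": 0.6,"x": 0,"y": 0,"z": 0,"spin": 0},
    {"gripper": 0.6,"x": 0,"y": 0,"z": 0,"spin": 0},
    {"gripper": 0.6,"x": 0,"y": 0,"z": 0,"spin": 0},
    {"gripper": 0.6,"x": 0,"y": 0,"z": 0,"spin": 0},
    {"gripper": 0.6,"x": 0,"y": 0,"z": 0,"spin": 0}
  ]
}}

```text
time: 30.35
eef_pos: [0.6575, 0.106, 0.1324]
tcp_rot: [0.722, 0.692, -0.001, -0.001]
contact_force: [-3.4, -4.2, -4.6]
opening: 0.651
finger_force: 56.2
```

>>> {"api": "step_arm", "payload": {
  "commands": [
    {"gripper": 0.6,"x": 0,"y": 0,"z": 0.3,"spin": 0},
    {"gripper": 0.6,"x": 0,"y": 0,"z": 0.4,"spin": 0},
    {"gripper": 0.6,"x": 0,"y": 0.4,"z": 0,"spin": 0},
    {"gripper": 0.6,"x": 0,"y": 0.4,"z": 0,"spin": 0},
    {"gripper": 0.6,"x": 0.3,"y": 0,"z": 0,"spin": 0},
    {"gripper": 0.6,"x": 0,"y": 0,"z": 0,"spin": 0},
    {"gripper": 0.6,"x": 0,"y": 0,"z": 0,"spin": 0},
    {"gripper": 0.6,"x": 0,"y": 0,"z": 0,"spin": 0},
    {"gripper": 0.6,"x": 0,"y": 0,"z": 0,"spin": 0},
    {"gripper": 0.6,"x": 0,"y": 0,"z": 0,"spin": 0}
  ]
}}

```text
time: 31.35
eef_pos: [0.6576, 0.106, 0.1323]
tcp_rot: [0.722, 0.692, -0.002, -0.001]
contact_force: [-6.5, -5.3, -1.7]
opening: 0.648
finger_force: 56.6
```

Run:
```python
from h import *
s=get_state();print(s['eef_pos'],s['contact_force'],s['wrist_torque'],R.from_quat(s['tcp_rot']).as_euler('zyx',degrees=True))
```

```text
[0.65758603 0.10603041 0.1323047 ] [-6.50118829 -5.28867377 -1.65437092] [-0.81490739  1.19933942  0.34871859] [-87.6296009   -0.25940979 179.95027234]
```

>>> {"api": "step_arm", "payload": {
  "commands": [
    {"gripper": 0.6,"x": 0,"y": 0.4,"z": 0,"spin": 0},
    {"gripper": 0.6,"x": 0,"y": 0.4,"z": 0,"spin": 0},
    {"gripper": 0.6,"x": 0,"y": 0.4,"z": 0,"spin": 0},
    {"gripper": 0.6,"x": 0.3,"y": 0,"z": 0,"spin": 0},
    {"gripper": 0.6,"x": 0.3,"y": 0,"z": 0,"spin": 0},
    {"gripper": 0.6,"x": 0,"y": 0,"z": 0,"spin": 0},
    {"gripper": 0.6,"x": 0,"y": 0,"z": 0,"spin": 0},
    {"gripper": 0.6,"x": 0,"y": 0,"z": 0,"spin": 0},
    {"gripper": 0.6,"x": 0,"y": 0,"z": 0,"spin": 0},
    {"gripper": 0.6,"x": 0,"y": 0,"z": 0,"spin": 0}
  ]
}}

```text
time: 32.35
eef_pos: [0.6578, 0.1061, 0.1323]
tcp_rot: [0.721, 0.693, -0.004, -0.002]
contact_force: [-9.8, -6.1, 0.2]
opening: 0.644
finger_force: 56.9
```

Run:
```python
from h import *
s=get_state();print(s['eef_pos'],s['contact_force'],s['wrist_torque'],R.from_quat(s['tcp_rot']).as_euler('zyx',degrees=True))
c=cam('wrist');np.save('w5.npy',c,allow_pickle=True)
cv2.imwrite('pics/w6.png',c['color'][:,:,::-1])
```

```text
[0.65775293 0.10608425 0.13227501] [-9.76931056 -6.09674395  0.15707831] [-0.94009613  1.72094708  0.4217599 ] [-87.67107688  -0.45627837 179.8792309 ]
```

View pics/w6.png

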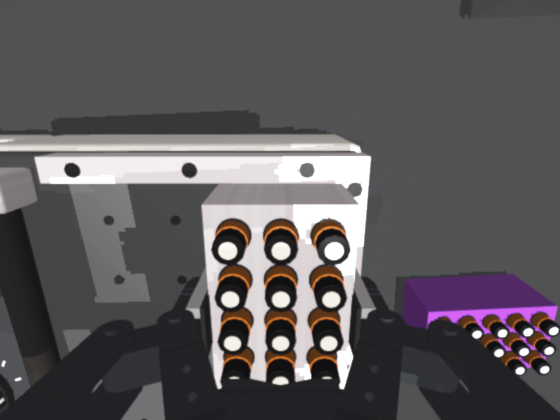

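The picture shows the block's end against the side rail at row 183 and its long side along the back rail at col 345, square to both. The force readings fit contact on both rails: x -9.8 N is more than friction alone could give, and y is -6.1 N. I'm handing in.

```bash
python3 -c "
from h import *
s=get_state();print(s['time'],s['contact_force'],s['finger_force'],abs(s['dq']).max());print(sign_off())"
```

```text
32.4 [-9.16814509 -7.51324612  0.94120509] 56.865060925483704 0.0009155623496521208
the job is handed in; nothing more can be done
None
```

The job is handed in at 32.4 s, though no verdict came back: the speed knob is at its zero stop, the timer was left alone, and the vial block is still gripped and pressed into the corner with about 9 N towards the back rail and 7 N towards the side rail.

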